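# Put the luthier's tools back in their fitted trays

## Robot

A 6-joint arm with a two-finger parallel gripper is mounted at the origin on the work surface. World frame = base frame: x ahead of the robot, y to its left, z up, the work surface at z = 0. Lengths are in m, angles in rad, forces in N, time in s.
With the tool pointing down it reaches from about 0.35 to 0.775 m from the base axis. Payload 5.5 kg.
Tool frame: the origin (TCP) lies midway between the tips of the shut fingers; the grasp point (between the pads) lies 19 mm behind it (env.tcp_to_grasp is the distance from the TCP to the grasp point, in m); z points along the fingers, y is the direction in which the jaws open and shut (so a half turn about z gives the same grasp; the last joint's range is limited). The gripper opens to 85 mm and grips with 20 to 120 N. Pads are 22 mm wide; open, the fingers measure 114 mm over their backs; the gripper's body (76 mm by 85 mm) begins 54 mm behind the grasp point. The pads swing forward as they close: fully open they stand 13 mm farther back than shut.
Start: joints at [-0.14, 0.313, 0.046, 1.304, 0, 1.431], TCP at [0.575, -0, 0.231] pointing down, gripper open.
Joint ranges: [-2.76, 2.76], [-0.86, 1.69], [-1.03, 1.26], [-2.2, 2.34], [-1.47, 1.5], [-3.14, 3.14]. Speed limits (rad/s): [2.57, 2.57, 3.14, 3.14, 3.14, 3.14].

## Interface

Orientations are given as a unit quaternion [w, x, y, z].
In Python, from workcell import get_state, viewer, hand_in, finder, env gives the robot as it stands.
- The arm moves only by the tool arm_command, never from a script. Its argument "motion" is a list of rows, each an object of numbers: "x", "y", "z": the shift along the tool's x, y, z in mm; "rx", "ry", "rz": the turn, a rotation vector about the tool's x, y, z in degrees; "hand": the closure, from -1 (fully open) to 1 (shut). A call has 1 to 10 rows; each row is the pose to reach, as a shift and turn from the pose commanded when the call began, along the tool's axes at that moment; what a row does not reach only later rows make up. A row lasts 1/8 s, in which the tool goes at most 62.5 mm and 10.7 degrees, less where a joint would pass 70% of its speed; a pose out of reach is approached as far as the arm can. A call with a gripper value outside its range is refused whole. The fingers move at their own pace and stop on an object; "force" is the grip in N (left out, the last holds). Time passes only in rows, so rows that repeat a pose let the fingers close. It gives the time, the measured TCP pose, the force and the opening at its end, in the units of the state.
- get_state(): the state, without advancing time (a new reading comes with each control period).
- viewer.read_camera(name): name is "scene" or "side" or "wrist"; returns a dict with "image" (420x560x3 uint8, red, green, blue), "z_map" (420x560 float32, m along the optical axis (not along the pixel's ray), 0 where there is no reading), "intrinsics" (3x3 intrinsics, pixels), "rvec" (rotation vector, rad) and "tvec" (3), from world to camera coordinates, as OpenCV has them. Camera axes: x right, y down, z forward; pixel columns grow to the right and rows downward; lengths in m; the calibration is good to about 2 mm. The wrist camera is an equidistant fisheye: a pixel r from the principal point sees the ray r / f radians off the axis. A picture is of the moment at which its call begins.
- hand_in(): hands the job in, once; it reports no verdict.
Trained networks look in a picture, given as the dict that the camera call returned (one of the last four; its "shot" number tells which), for a name from the list of things; names that differ only in an ending like _2 or _b are one class to them, and where a whole thing is asked for, a point or a joint stands for the part that bears it (a point fixed in the world has none). Each returns a list of dicts, best first, with "score" (0 to 1); they miss things now and then, are a little off and sometimes report something else, mostly with a low value. They report only what shows in the picture. A call takes as long as a camera call. They do not tell look-alikes from the thing itself.
- finder.find_in(picture, query): "at" ([column, row] in pixels, amid what is visible of it).
- finder.masks_of(picture, query): "region" (420x560 bool, what is visible of it) and "at" ([column, row] in pixels, amid what is visible of it).
The state is a dict: "clock": time; "joint_pos": joint angles; "qvel": joint speeds; "tau": joint torques, N m; "tcp_pos": TCP position; "orientation": TCP orientation; "wrist_force": force on the tool from outside, world axes, zero at the start; "ft_torque": the same for the moment, N m; "finger_gap": finger opening in m.
Only numpy, scipy, OpenCV 4.12 (cv2) and the standard library are available. Lean on these libraries where they do the work, as an engineer would, in place of code of your own. Each camera call takes 0.05 s, during which the arm holds its last target.

## Task

Clear up the violin maker's bench: put the sharpening stone, the small finger plane, the round brass clamping weight and the mallet each into the one wooden tray whose recess is cut to its outline (the mallet with its handle along the narrow arm of the T). Each must lie upright and flat on the floor of its own recess, inside the rim, released and at rest; the order is free.

Things in the scene. Friction and masses are not known exactly. Their poses are not given: they have to be found in the camera images.
- stone: Sharpening stone: a plain grey block, 110 mm long (its y), 44 mm wide (its x), 24 mm high, about 0.24 kg, loose. Origin: centre of its underside, z up. Grip it across the 44 mm width. End for end it is the same.
- plane: Small brass finger plane: body 76 mm long (its y), 30 mm wide (its x), 24 mm high with parallel upright sides, on top a wooden wedge and a steel iron reaching about 45 mm high; about 0.28 kg, loose, standing on its sole. Origin: centre of its underside, z up. Grip it across the 30 mm width at mid length. It may lie either way round in its tray.
- weight: Round brass clamping weight: a disc 56 mm across and 14 mm high with an upright round handle in the middle, 24 mm across from 14 to about 40 mm height and 28 mm across from about 43 mm to the top at 50 mm; about 0.40 kg, loose. Origin: centre of its underside, z up. Grip it by the upright handle, above the disc.
- mallet: Small wooden mallet lying flat, 116 mm long along y; origin mid-length on the underside, z up. Head: a block from y = -58 to -24 mm, 56 mm wide along x, 32 mm high. Handle: a round bar 20 mm thick, axis 16 mm up, from y = -24 to +58 mm. 0.21 kg, centre of mass near y = -33 mm, loose. Grip the head across its 56 mm width.
- tray_stone: Tray for the sharpening stone: 76 mm (x) by 142 mm (y) outside, one rectangular recess 58 mm (x) by 124 mm (y), the larger of the two rectangular ones. Dark wood, fixed; recess floor 4 mm and rim top 10 mm above the underside; 7 mm play all round. Origin: centre of its underside, z up.
- tray_plane: Tray for the finger plane: 62 mm (x) by 108 mm (y) outside, one rectangular recess 44 mm (x) by 90 mm (y), the smaller of the two rectangular ones. Dark wood, fixed; recess floor 4 mm and rim top 10 mm above the underside; 7 mm play all round. Origin: centre of its underside, z up.
- tray_weight: Tray for the clamping weight: 92 mm square outside, one round recess 70 mm across, centred. Dark wood, fixed; recess floor 4 mm and rim top 10 mm above the underside; 7 mm play all round. Origin: centre of its underside, z up.
- tray_mallet: Tray for the mallet: 88 mm (x) by 148 mm (y) outside with a T-shaped recess: the wide part for the head 70 mm (x) from y = -65 to -17 mm, the narrow arm for the handle 34 mm (x) from y = -17 to +65 mm. Home: mallet's origin and y axis over the tray's, same way round. Dark wood, fixed; recess floor 4 mm and rim top 10 mm above the underside; 7 mm play all round. Origin: centre of its underside, z up.
There are look-alikes about, which are no part of the job. Leave any blue or green look-alike of the plane alone. Leave any black or pink look-alike of the weight alone.

How it is judged:
At the end, for the whole second after the job is handed in: Each of the four lies in the tray of its own outline: centre within 13 mm (mallet 15) of the tray's, underside under 7 mm above the tray's underside (recess floor: 4 mm), tilt under 0.08 rad, the long ones within 0.35 rad of the tray's length; not touched by the fingers, slower than 20 mm/s (horizontal distance between stone and tray_stone below 0.013 m and z of stone in the frame of tray_stone below 0.007 m and angle between each of stone, plane, weight, mallet's own z axis and vertical below 0.08 rad and contact force between each of stone, plane, weight, mallet and the fingers below 0.1 N and linear speed of each of stone, plane, weight, mallet below 0.02 m/s and angle between the y axis of stone and the y axis of tray_stone, either way round below 0.35 rad and horizontal distance between plane and tray_plane below 0.013 m and z of plane in the frame of tray_plane below 0.007 m and angle between the y axis of plane and the y axis of tray_plane, either way round below 0.35 rad and horizontal distance between weight and tray_weight below 0.013 m and z of weight in the frame of tray_weight below 0.007 m and horizontal distance between mallet and tray_mallet below 0.015 m and z of mallet in the frame of tray_mallet below 0.007 m and angle between the y axis of mallet and the y axis of tray_mallet, either way round below 0.35 rad).
It also fails if it takes over 106 s, if anything falls off the work surface, if the arm or the gripper's body presses on something with over 40 N, if the wrist force passes 120 N, or if a joint passes its speed limit or range.

## Working session

There is one attempt and no reset: what is moved stays moved. The work goes in short steps, Python scripts to look and compute and a tool call to move; the robot and the scene stay as the last step left them, time stands still between calls to the robot, and variables do not carry over. Pictures are saved under pics/ and viewed, and the job is handed in when it is done.

Besides the shell and the picture viewer there is one more tool, called after "Request:" as name(argument=value, ...), one argument or row to a line, values as JSON. arm_command: Moves the arm, as the interface text tells. Its arguments: {"type":"object","properties":{"motion":{"type":"array","items":{"type":"object","properties":{"x":{"type":"number"},"y":{"type":"number"},"z":{"type":"number"},"rx":{"type":"number"},"ry":{"type":"number"},"rz":{"type":"number"},"hand":{"type":"number"}}}},"force":{"type":"number"}},"required":["motion"]}

```bash
mkdir -p pics; ls
python3 - <<'E'
from workcell import get_state, viewer, finder, env
import cv2
print(get_state()); print([a for a in dir(env) if a[0]!='_'])
for n in ['scene','side','wrist']:
    p=viewer.read_camera(n)
    print(n,p['shot'],p['intrinsics'].tolist(),p['rvec'],p['tvec'])
    cv2.imwrite(f'pics/{n}0.png',p['image'][:,:,::-1])
E
```

```text
pics
{'clock': 0.0, 'joint_pos': array([-1.39598433e-01,  3.14022795e-01,  4.49881824e-02,  1.30353839e+00,
       -2.59835731e-05,  1.43123791e+00]), 'qvel': array([-0.00039732,  0.00104048, -0.00207321,  0.00120632,  0.00232423,
        0.00077818]), 'tau': array([-2.90074182e-03, -4.80629075e+01,  2.98531097e+01,  1.95313990e-02,
       -3.83516899e-04, -4.27451073e-05]), 'tcp_pos': array([5.74519223e-01, 5.09505401e-05, 2.30399846e-01]), 'orientation': array([-7.01614641e-04,  7.07120643e-01,  7.07092361e-01, -5.45025326e-04]), 'wrist_force': array([-0.08826997,  0.52007634, -0.37653347]), 'ft_torque': array([ 0.00472322, -0.02506321, -0.05307382]), 'finger_gap': 0.08538913253252138}
['MotionError', 'tcp_to_grasp']
scene 1 [[541.6937680514017, 0.0, 287.0544000334861], [0.0, 541.6937680514017, 211.04226593042256], [0.0, 0.0, 1.0]] [ 0.92614198  2.3612643  -1.19127076] [ 0.37154665 -0.15182086  1.59605625]
side 2 [[481.032580020793, 0.0, 270.7778654077964], [0.0, 481.032580020793, 209.75923066843941], [0.0, 0.0, 1.0]] [ 2.42048952 -0.5793675   0.17539559] [-0.428714    0.19508054  1.26203337]
wrist 3 [[325.19226210127806, 0.0, 276.400666761216], [0.0, 325.19226210127806, 209.1493756044604], [0.0, 0.0, 1.0]] [-2.85597711e+00  9.66783059e-04  2.94159326e-03] [-0.57382792 -0.03471029  0.37897245]
```

View pics/scene0.png

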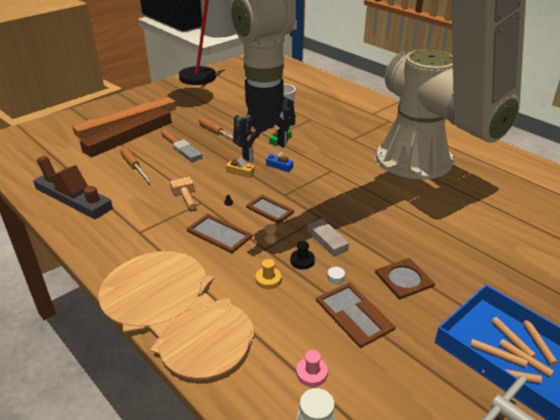

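View pics/side0.png

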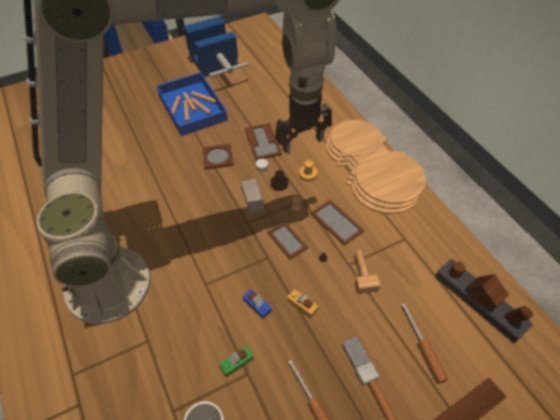

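View pics/wrist0.png

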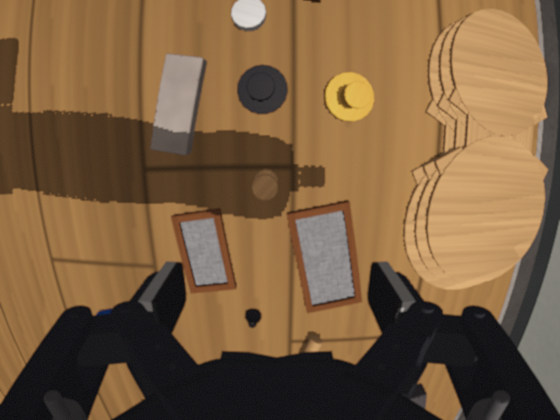

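The scene view shows:
- brass weight (268,272), with black (302,256) and pink (312,368) look-alikes
- brass plane (240,167), with blue and green look-alikes
- stone (328,237) and mallet (183,190)
- trays: stone (220,232), plane (270,208), weight (404,278), mallet (355,313)

Next I measure their positions.

```bash
cat > h.py <<'E'
import numpy as np, cv2
from workcell import get_state, viewer, finder, env
def cloud(p, fish=False):
    K=p['intrinsics'];z=p['z_map'];v,u=np.mgrid[0:420,0:560].astype(float)
    a=(u-K[0,2])/K[0,0];b=(v-K[1,2])/K[1,1]
    if fish:
        r=np.hypot(a,b)+1e-9;s=np.tan(np.minimum(r,1.5))/r;a=a*s;b=b*s
    P=np.stack([a*z,b*z,z],-1);R=cv2.Rodrigues(p['rvec'])[0]
    W=(P-p['tvec'].ravel())@R
    W[z<=0]=np.nan
    return W
def rect(xy):
    (c,s,a)=cv2.minAreaRect(xy.astype(np.float32)*1000)
    bx=cv2.boxPoints((c,s,a)); e=[bx[1]-bx[0],bx[2]-bx[1]]
    L=max(e,key=np.linalg.norm); ang=np.degrees(np.arctan2(L[1],L[0]))%180
    return np.round(c,1),np.round(sorted(s),1),round(ang,1)
E
python3 - <<'E'
from h import *
N=['stone','plane','weight','mallet','tray_stone','tray_plane','tray_weight','tray_mallet']
for cam in ['scene','side','wrist']:
    p=viewer.read_camera(cam);W=cloud(p,cam=='wrist');im=p['image'].copy()
    np.savez(f'{cam}0.npz',W=W,im=p['image'])
    d={}
    for n in N:
        for i,m in enumerate(finder.masks_of(p,n)):
            if m['score']<.3: continue
            r=m['region'];q=W[r];q=q[~np.isnan(q[:,0])]
            if len(q)<20: continue
            zt=np.percentile(q[:,2],97)
            t=q[q[:,2]>zt-.006]
            d[f'{n}_{i}']=r
            print(cam,n,round(m['score'],2),np.round(m['at']).astype(int),'n',r.sum(),'rgb',p['image'][r].mean(0).astype(int),'med',np.round(np.median(q,0)*1000,1),'ztop',round(zt*1000,1),'rect all',rect(q[:,:2]),'top',rect(t[:,:2]))
    np.savez(f'm_{cam}.npz',**d)
E
```

```text
scene stone 0.97 [330 238] n 805 rgb [135 121 107] med [472.2 100.1  24.8] ztop 28.3 rect all (array([464.1,  91.4]), array([ 46.4, 112.7]), np.float32(78.9)) top (array([464. ,  91.5]), array([ 45.8, 112. ]), np.float32(77.4))
scene stone 0.56 [217 233] n 1362 rgb [125 104  88] med [635.  -98.1   7.8] ztop 14.2 rect all (array([ 632.2, -105.9]), array([ 92.1, 154.5]), np.float32(102.2)) top (array([ 636.3, -101. ]), array([ 81.8, 146.7]), np.float32(102.2))
scene plane 0.83 [243 170] n 374 rgb [144 108  53] med [ 429.9 -274.8   25. ] ztop 43.6 rect all (array([ 405. , -289.8]), array([78.7, 82.2]), np.float32(22.7)) top (array([ 429.4, -276.1]), array([26.1, 45.7]), np.float32(79.0))
scene plane 0.63 [275 139] n 108 rgb [40 88 37] med [ 248.1 -336.    22.8] ztop 37.7 rect all (array([ 226. , -347.1]), array([65.5, 70.2]), np.float32(24.7)) top (array([ 238. , -341.2]), array([ 9.1, 19.8]), np.float32(48.0))
scene weight 0.94 [314 368] n 860 rgb [206 113 130] med [765.3 339.6  16.5] ztop 53.0 rect all (array([752. , 330.1]), array([65. , 68.3]), np.float32(170.9)) top (array([759.3, 
[... 4881 characters left out ...]
st mallet 0.7 [313 341] n 220 rgb [146 110  73] med [ 625.2 -223.9   20.5] ztop 24.7 rect all (array([ 629.1, -235.9]), array([30.3, 31.8]), np.float32(67.8)) top (array([ 625.8, -229.1]), array([18.2, 21.6]), np.float32(75.2))
wrist tray_stone 0.68 [326 257] n 6065 rgb [134 116 105] med [636.4 -95.    3.6] ztop 9.9 rect all (array([ 637. , -101.6]), array([ 77.4, 142.9]), np.float32(102.5)) top (array([ 636.9, -101.9]), array([ 76.7, 143. ]), np.float32(102.0))
wrist tray_plane 0.75 [207 248] n 4004 rgb [130 107  93] med [483.4 -88.8   4. ] ztop 10.0 rect all (array([481.2, -95.5]), array([ 67.7, 116. ]), np.float32(98.2)) top (array([483.2, -91.8]), array([ 62.9, 109.4]), np.float32(98.3))
```

```bash
cat >> h.py <<'E'
from scipy.spatial.transform import Rotation as Ro
def go(x,y,z,psi):
    """mm,deg: psi=world angle of jaw axis. prints shift in tool axes, mm/deg"""
    s=get_state();q=s['orientation'];Rc=Ro.from_quat([q[1],q[2],q[3],q[0]])
    best=None
    for k in (0,180):
        a=np.radians(psi+k);c,sn=np.cos(a),np.sin(a)
        Rt=Ro.from_matrix(np.array([[-sn,c,0],[c,sn,0],[0,0,-1.]]))
        rv=np.degrees((Rc.inv()*Rt).as_rotvec())
        if best is None or np.linalg.norm(rv)<np.linalg.norm(best): best=rv
    d=Rc.inv().apply(np.array([x,y,z])-s['tcp_pos']*1000)
    print('t',round(s['clock'],2),'tcp',np.round(s['tcp_pos']*1000,1),'gap',round(s['finger_gap']*1000,1),'j6',round(s['joint_pos'][5],2),'F',np.round(s['wrist_force'],1))
    print(' -> shift',np.round(d,1),'rot',np.round(best,2))
E
python3 - <<'E'
from h import *
go(463.1,90.6,90,168.5)
# small things: cork, black cone
d=np.load('wrist0.npz');W=d['W']
for (u,v) in [(265,185),(253,318),(250,14),(310,178),(250,316)]:
    q=W[v-3:v+4,u-3:u+4].reshape(-1,3);print((u,v),np.round(np.nanmedian(q,0)*1000))
E
```

```text
t 1.5 tcp [575.1  -0.  231.3] gap 85.3 j6 1.43 F [0.  0.3 1.1]
 -> shift [  90.6 -112.   141.3] rot [1.00e-02 0.00e+00 1.15e+01]
(265, 185) [563.   1.  39.]
(253, 318) [ 544. -182.   17.]
(250, 14) [546. 189.  17.]
(310, 178) [614.   1.  -1.]
(250, 316) [ 540. -181.   14.]
```

Request:
arm_command(
  motion=[
    {"x": 90.6,"y": -112,"z": 60,"rz": 11.5},
    {"x": 90.6,"y": -112,"z": 100,"rz": 11.5},
    {"x": 90.6,"y": -112,"z": 141,"rz": 11.5},
    {"x": 90.6,"y": -112,"z": 141,"rz": 11.5},
    {"x": 90.6,"y": -112,"z": 141,"rz": 11.5,"hand": -1},
    {"x": 90.6,"y": -112,"z": 141,"rz": 11.5},
  ],
)

```text
invalid input at $.motion[0]: expected keys x, y, z, rx, ry, rz, hand
```

Run:
```python
from h import *
p=viewer.read_camera('wrist');cv2.imwrite('pics/w1.png',p['image'][:,:,::-1])
W=cloud(p,True)
for n in ['stone','tray_weight','tray_mallet']:
  for m in finder.masks_of(p,n)[:2]:
    q=W[m['region']];q=q[~np.isnan(q[:,0])];zt=np.percentile(q[:,2],97);t=q[q[:,2]>zt-.004]
    print(n,m['score'],m['at'],zt,rect(t[:,:2]))
go(463.1,90.6,8,168.5)
```

```text
stone 0.55 [177.2, 106.8] 0.024583014252399935 (array([463.1,  90.7]), array([ 44.6, 110.1]), np.float32(78.7))
t 1.7 tcp [575.   -0.  231.3] gap 85.3 j6 1.43 F [-0.1 -0.7 -0.1]
 -> shift [  90.6 -112.   223.3] rot [1.00e-02 0.00e+00 1.15e+01]
```

All keys are required.

Request:
arm_command(
  motion=[
    {"x": 90.6,"y": -112,"z": 60,"rx": 0,"ry": 0,"rz": 11.5,"hand": -1},
    {"x": 90.6,"y": -112,"z": 100,"rx": 0,"ry": 0,"rz": 11.5,"hand": -1},
    {"x": 90.6,"y": -112,"z": 141,"rx": 0,"ry": 0,"rz": 11.5,"hand": -1},
    {"x": 90.6,"y": -112,"z": 141,"rx": 0,"ry": 0,"rz": 11.5,"hand": -1},
    {"x": 90.6,"y": -112,"z": 141,"rx": 0,"ry": 0,"rz": 11.5,"hand": -1},
    {"x": 90.6,"y": -112,"z": 141,"rx": 0,"ry": 0,"rz": 11.5,"hand": -1},
  ],
)

```text
clock: 2.45
tcp_pos: [0.4647, 0.0904, 0.0915]
orientation: [0.001, 0.774, 0.633, 0.001]
wrist_force: [0.4, -0.8, 0.4]
finger_gap: 0.0854
```

Run:
```python
from h import *
p=viewer.read_camera('wrist');cv2.imwrite('pics/w2.png',p['image'][:,:,::-1])
W=cloud(p,True)
for n in ['stone','tray_weight','tray_mallet']:
  for m in finder.masks_of(p,n)[:2]:
    q=W[m['region']];q=q[~np.isnan(q[:,0])];zt=np.percentile(q[:,2],97);t=q[q[:,2]>zt-.004]
    print(n,m['score'],m['at'],zt,rect(t[:,:2]))
go(463.1,90.6,8,168.5)
```

```text
stone 0.59 [274.0, 219.2] 0.024296988807116178 (array([462.8,  90.3]), array([ 44.7, 109.5]), np.float32(78.5))
tray_weight 0.57 [177.4, 11.2] 0.010723298000921509 (array([423.9, 257.4]), array([16.6, 93.3]), np.float32(160.6))
tray_mallet 0.67 [398.6, 12.8] 0.010432880910017274 (array([582.7, 228.8]), array([24.5, 88.9]), np.float32(169.6))
t 2.65 tcp [464.6  90.2  91.5] gap 85.4 j6 1.79 F [ 0.  -0.9  0.8]
 -> shift [ 0.  -1.8 83.5] rot [ 0.15 -0.03 -0.04]
```

View pics/w2.png

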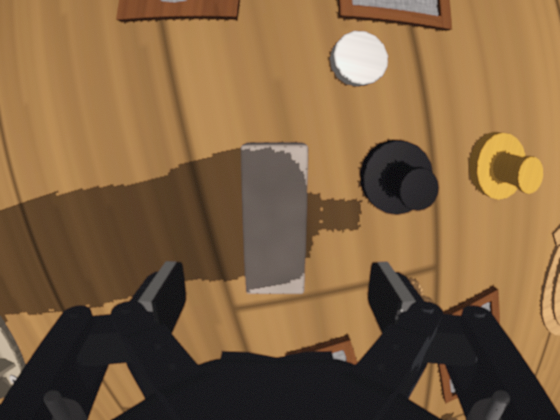

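The stone is centred between the open fingers (274,219). I'll descend and grip.

Request:
arm_command(
  motion=[
    {"x": 0,"y": -1,"z": 45,"rx": 0,"ry": 0,"rz": 0,"hand": -1},
    {"x": 0,"y": -1,"z": 75,"rx": 0,"ry": 0,"rz": 0,"hand": -1},
    {"x": 0,"y": -1,"z": 83,"rx": 0,"ry": 0,"rz": 0,"hand": -1},
    {"x": 0,"y": -1,"z": 83,"rx": 0,"ry": 0,"rz": 0,"hand": 1},
    {"x": 0,"y": -1,"z": 83,"rx": 0,"ry": 0,"rz": 0,"hand": 1},
    {"x": 0,"y": -1,"z": 83,"rx": 0,"ry": 0,"rz": 0,"hand": 1},
    {"x": 0,"y": -1,"z": 83,"rx": 0,"ry": 0,"rz": 0,"hand": 1},
    {"x": 0,"y": -1,"z": 83,"rx": 0,"ry": 0,"rz": 0,"hand": 1},
    {"x": 0,"y": -1,"z": 83,"rx": 0,"ry": 0,"rz": 0,"hand": 1},
  ],
  force=50,
)

```text
clock: 3.78
tcp_pos: [0.4637, 0.0908, 0.0089]
orientation: [0.001, 0.774, 0.633, 0.001]
wrist_force: [-0.2, -0.8, 6.3]
finger_gap: 0.0428
```

Run:
```python
from h import *
go(463,90.6,120,168.5)
go(636.8,-101.8,100,192.2)
```

```text
t 3.77 tcp [463.7  90.8   8.9] gap 42.8 j6 1.79 F [-0.2 -0.8  6.3]
 -> shift [  -0.2   -0.3 -111.1] rot [ 0.2  -0.04 -0.  ]
t 3.77 tcp [463.7  90.8   8.9] gap 42.8 j6 1.79 F [-0.2 -0.8  6.3]
 -> shift [-154.1  208.3  -90.5] rot [ 2.00e-01  1.00e-02 -2.37e+01]
```

Request:
arm_command(
  motion=[
    {"x": 0,"y": 0,"z": -50,"rx": 0,"ry": 0,"rz": 0,"hand": 1},
    {"x": 0,"y": 0,"z": -91,"rx": 0,"ry": 0,"rz": 0,"hand": 1},
    {"x": -50,"y": 68,"z": -91,"rx": 0,"ry": 0,"rz": -8,"hand": 1},
    {"x": -80,"y": 108,"z": -91,"rx": 0,"ry": 0,"rz": -14,"hand": 1},
    {"x": -118,"y": 160,"z": -91,"rx": 0,"ry": 0,"rz": -20,"hand": 1},
    {"x": -154,"y": 208,"z": -91,"rx": 0,"ry": 0,"rz": -23.7,"hand": 1},
    {"x": -154,"y": 208,"z": -91,"rx": 0,"ry": 0,"rz": -23.7,"hand": 1},
    {"x": -154,"y": 208,"z": -91,"rx": 0,"ry": 0,"rz": -23.7,"hand": 1},
    {"x": -154,"y": 208,"z": -91,"rx": 0,"ry": 0,"rz": -23.7,"hand": 1},
  ],
)

```text
clock: 4.9
tcp_pos: [0.6339, -0.1002, 0.0982]
orientation: [-0.001, 0.628, 0.779, -0.0]
wrist_force: [-0.1, -0.4, -1.8]
finger_gap: 0.0427
```

```bash
cat >> h.py <<'E'
def look(cam,fn,names,dz=.004,show=2):
    p=viewer.read_camera(cam);cv2.imwrite(f'pics/{fn}.png',p['image'][:,:,::-1]);W=cloud(p,cam=='wrist')
    np.savez(f'{fn}.npz',W=W,im=p['image'])
    for n in names:
      for m in finder.masks_of(p,n)[:show]:
        r=m['region'];q=W[r];q=q[~np.isnan(q[:,0])]
        if len(q)<20: continue
        zt=np.percentile(q[:,2],97);t=q[q[:,2]>zt-dz]
        print(n,round(m['score'],2),np.round(m['at']),'rgb',p['image'][r].mean(0).astype(int),'ztop',round(zt*1000,1),'top',rect(t[:,:2]))
    return p,W
E
python3 - <<'E'
from h import *
look('wrist','w3',['stone','tray_stone','tray_plane'])
go(636.8,-101.8,13,192.2)
E
```

```text
stone 0.76 [273. 251.] rgb [106  95  89] ztop 113.4 top (array([632.6, -95. ]), array([44.3, 98.7]), np.float32(102.3))
tray_stone 0.64 [283. 141.] rgb [122  94  76] ztop 10.3 top (array([631.6, -75.7]), array([76.5, 89. ]), np.float32(101.6))
tray_plane 0.58 [100. 162.] rgb [94 76 66] ztop 10.1 top (array([482.8, -92.2]), array([ 64.4, 108.7]), np.float32(98.3))
t 5.1 tcp [ 634.7 -100.4   98.8] gap 42.6 j6 1.07 F [ 1.2 -0.3 -2. ]
 -> shift [-1.8  1.7 85.8] rot [0.01 0.   0.08]
```

View pics/w3.png

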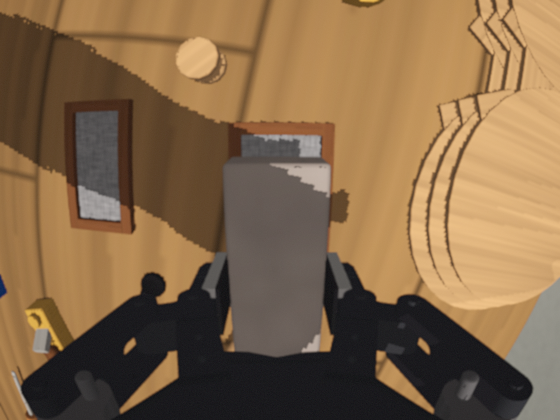

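Request:
arm_command(
  motion=[
    {"x": -1.5,"y": 1.5,"z": 40,"rx": 0,"ry": 0,"rz": 0,"hand": 1},
    {"x": -1.5,"y": 1.5,"z": 70,"rx": 0,"ry": 0,"rz": 0,"hand": 1},
    {"x": -1.5,"y": 1.5,"z": 82,"rx": 0,"ry": 0,"rz": 0,"hand": 1},
    {"x": -1.5,"y": 1.5,"z": 84.5,"rx": 0,"ry": 0,"rz": 0,"hand": 1},
    {"x": -1.5,"y": 1.5,"z": 84.5,"rx": 0,"ry": 0,"rz": 0,"hand": 1},
    {"x": -1.5,"y": 1.5,"z": 84.5,"rx": 0,"ry": 0,"rz": 0,"hand": 1},
  ],
)

```text
clock: 5.85
tcp_pos: [0.6381, -0.103, 0.0153]
orientation: [0.001, 0.628, 0.778, 0.001]
wrist_force: [-0.2, -0.9, -2.8]
finger_gap: 0.0429
```

Run:
```python
from h import *
go(636.8,-101.8,13,192.2)
```

```text
t 5.85 tcp [ 638.1 -103.    15.3] gap 42.9 j6 1.07 F [-0.2 -0.9 -2.8]
 -> shift [ 1.5 -1.   2.3] rot [ 0.13  0.07 -0.  ]
```

Request:
arm_command(
  motion=[
    {"x": 1,"y": -1,"z": 1.5,"rx": 0,"ry": 0,"rz": 0,"hand": 1},
    {"x": 1,"y": -1,"z": 1.5,"rx": 0,"ry": 0,"rz": 0,"hand": 1},
    {"x": 1,"y": -1,"z": 1.5,"rx": 0,"ry": 0,"rz": 0,"hand": -0.5},
    {"x": 1,"y": -1,"z": 1.5,"rx": 0,"ry": 0,"rz": 0,"hand": -0.5},
    {"x": 1,"y": -1,"z": 1.5,"rx": 0,"ry": 0,"rz": 0,"hand": -0.5},
    {"x": 1,"y": -1,"z": -30,"rx": 0,"ry": 0,"rz": 0,"hand": -0.5},
    {"x": 1,"y": -1,"z": -80,"rx": 0,"ry": 0,"rz": 0,"hand": -1},
    {"x": 1,"y": -1,"z": -110,"rx": 0,"ry": 0,"rz": 0,"hand": -1},
    {"x": 1,"y": -1,"z": -110,"rx": 0,"ry": 0,"rz": 0,"hand": -1},
  ],
)

```text
clock: 6.98
tcp_pos: [0.6379, -0.1026, 0.1273]
orientation: [0.003, 0.628, 0.778, 0.001]
wrist_force: [0.0, 0.6, -0.4]
finger_gap: 0.0851
```

Run:
```python
from h import *
look('wrist','w4',['stone','tray_stone'])
look('scene','s4',['stone','tray_stone','plane'])
go(427,-340,160,202)
```

```text
stone 0.85 [274. 204.] rgb [104  94  88] ztop 28.3 top (array([ 636. , -102.2]), array([ 44.4, 109.4]), np.float32(102.1))
tray_stone 0.93 [304. 181.] rgb [105  76  60] ztop 10.3 top (array([ 637. , -101.8]), array([ 76.8, 142.2]), np.float32(101.7))
stone 0.77 [217. 231.] rgb [95 86 77] ztop 32.4 top (array([ 636.7, -100.5]), array([ 46.5, 113.2]), np.float32(101.7))
stone 0.39 [268. 277.] rgb [181 133  50] ztop 53.2 top (array([655.9,  98.2]), array([21.2, 27.2]), np.float32(48.2))
tray_stone 0.9 [223. 243.] rgb [99 67 43] ztop 14.4 top (array([ 637.3, -100.7]), array([ 80.2, 145.1]), np.float32(102.5))
tray_stone 0.54 [271. 208.] rgb [77 60 48] ztop 14.6 top (array([483.2, -90.4]), array([ 65.8, 110.8]), np.float32(99.1))
plane 0.67 [280. 138.] rgb [47 93 43] ztop 45.1 top (array([ 219. , -338.2]), array([11.4, 16.6]), np.float32(113.5))
plane 0.59 [278. 163.] rgb [ 60  71 106] ztop 42.9 top (array([ 324.6, -223.8]), array([19.1, 19.1]), np.float32(175.9))
t 7.33 tcp [ 635.  -101.8  122.4] gap 85.5 j6 1.07 F [-0.  -0.9 -0.1]
 -> shift [-188.9 -253.7  -37.3] rot [-0.11 -0.08 -9.8 ]
```

View pics/w4.png

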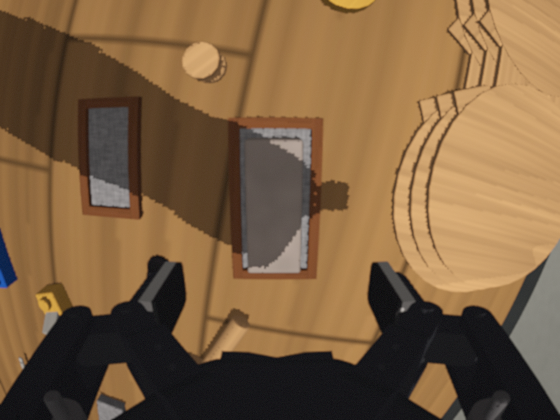

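View pics/s4.png

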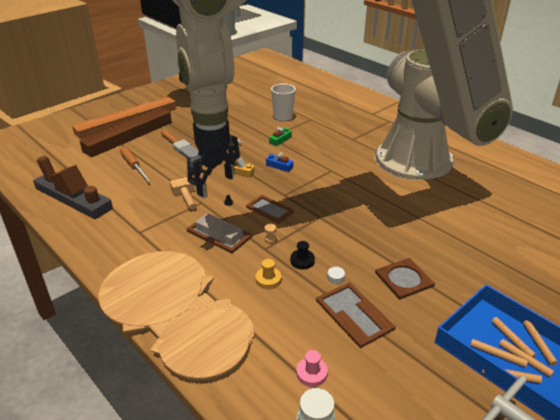

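Stone is in its recess: top at 28.3 mm, offset about 1 mm. The plane is next.

Request:
arm_command(
  motion=[
    {"x": -60,"y": -85,"z": -35,"rx": 0,"ry": 0,"rz": -5,"hand": -1},
    {"x": -100,"y": -150,"z": -35,"rx": 0,"ry": 0,"rz": -10,"hand": -1},
    {"x": -131,"y": -241,"z": -35,"rx": 0,"ry": 0,"rz": -10,"hand": -1},
    {"x": -131,"y": -241,"z": -35,"rx": 0,"ry": 0,"rz": -10,"hand": -1},
    {"x": -131,"y": -241,"z": -35,"rx": 0,"ry": 0,"rz": -10,"hand": -1},
    {"x": -131,"y": -241,"z": -35,"rx": 0,"ry": 0,"rz": -10,"hand": -1},
    {"x": -131,"y": -241,"z": -35,"rx": 0,"ry": 0,"rz": -10,"hand": -1},
  ],
)

```text
clock: 8.2
tcp_pos: [0.4282, -0.2807, 0.1585]
orientation: [-0.0, 0.558, 0.83, 0.0]
wrist_force: [0.5, -0.6, 0.2]
finger_gap: 0.0853
```

Run:
```python
from h import *
p,W=look('wrist','w5',['plane','tray_plane','mallet'])
for m in finder.masks_of(p,'plane')[:3]:
    q=W[m['region']];q=q[~np.isnan(q[:,0])]
    for lo,hi in [(.018,.027),(.015,.05),(.003,.05)]:
        t=q[(q[:,2]>lo)&(q[:,2]<hi)]
        print(m['at'],lo,hi,len(t),rect(t[:,:2]))
go(427,-280,8,202)
```

```text
plane 0.94 [185. 104.] rgb [43 54 81] ztop 41.8 top (array([ 322.5, -232. ]), array([10.8, 20.6]), np.float32(18.4))
plane 0.8 [273. 198.] rgb [116  90  52] ztop 42.1 top (array([ 425. , -284.3]), array([10.7, 20. ]), np.float32(22.8))
tray_plane 0.97 [407.  46.] rgb [134 112  99] ztop 10.4 top (array([483.1, -92.6]), array([ 63.4, 108.4]), np.float32(98.2))
mallet 0.7 [435. 261.] rgb [170 132  89] ztop 31.8 top (array([ 547.2, -285.6]), array([ 17.8, 169.7]), np.float32(159.5))
[184.9, 104.0] 0.018 0.027 1593 (array([ 322.7, -232.3]), array([30.8, 75.9]), np.float32(108.3))
[184.9, 104.0] 0.015 0.05 2950 (array([ 322.7, -232.3]), array([30.8, 75.9]), np.float32(108.3))
[184.9, 104.0] 0.003 0.05 3176 (array([ 322.7, -232.3]), array([30.8, 75.9]), np.float32(108.3))
[273.4, 198.0] 0.018 0.027 1535 (array([ 424.7, -283.7]), array([30. , 76.2]), np.float32(114.0))
[273.4, 198.0] 0.015 0.05 2807 (array([ 424.7, -283.7]), array([30. , 76.3]), np.float32(114.0))
[273.4, 198.0] 0.003 0.05 2862 (array([ 424.6, -283.6]), array([30. , 76.4]), np.float32(114.0))
[65.5, 179.1] 0.018 0.027 1068 (array([ 217.5, -343.3]), array([30.5, 76.7]), np.float32(8.1))
[65.5, 179.1] 0.015 0.05 1778 (array([ 217.5, -343.3]), array([30.5, 76.7]), np.float32(8.0))
[65.5, 179.1] 0.003 0.05 2119 (array([ 217.5, -343.2]), array([30.6, 76.7]), np.float32(7.9))
t 8.45 tcp [ 428.6 -280.2  158.6] gap 85.2 j6 0.45 F [ 0.8 -0.8 -0.3]
 -> shift [  0.8  -1.4 150.6] rot [ 0.   -0.02  0.3 ]
```

View pics/w5.png

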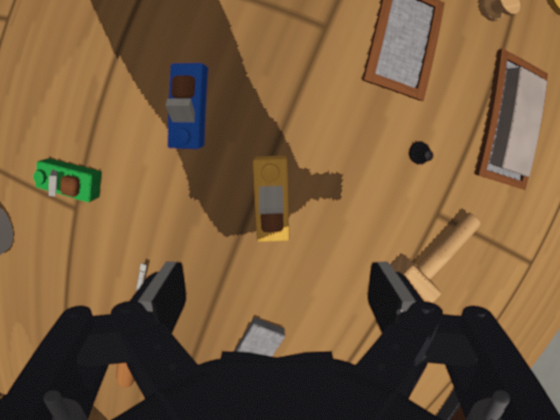

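The brass plane is at (271,198), well clear of the blue and green ones. I'll grip it.

Run:
```python
from h import *
go(424.7,-283.7,8,24)
```

```text
t 8.45 tcp [ 428.6 -280.2  158.6] gap 85.2 j6 0.45 F [ 0.8 -0.8 -0.3]
 -> shift [ -1.8  -4.9 150.6] rot [ 0.   -0.02 -1.7 ]
```

Request:
arm_command(
  motion=[
    {"x": -2,"y": -4.5,"z": 50,"rx": 0,"ry": 0,"rz": -1.7,"hand": -1},
    {"x": -2,"y": -4.5,"z": 100,"rx": 0,"ry": 0,"rz": -1.7,"hand": -1},
    {"x": -2,"y": -4.5,"z": 135,"rx": 0,"ry": 0,"rz": -1.7,"hand": -1},
    {"x": -2,"y": -4.5,"z": 149.5,"rx": 0,"ry": 0,"rz": -1.7,"hand": -1},
    {"x": -2,"y": -4.5,"z": 149.5,"rx": 0,"ry": 0,"rz": -1.7,"hand": -1},
    {"x": -2,"y": -4.5,"z": 149.5,"rx": 0,"ry": 0,"rz": -1.7,"hand": 1},
    {"x": -2,"y": -4.5,"z": 149.5,"rx": 0,"ry": 0,"rz": -1.7,"hand": 1},
    {"x": -2,"y": -4.5,"z": 149.5,"rx": 0,"ry": 0,"rz": -1.7,"hand": 1},
    {"x": -2,"y": -4.5,"z": 149.5,"rx": 0,"ry": 0,"rz": -1.7,"hand": 1},
    {"x": -2,"y": -4.5,"z": 149.5,"rx": 0,"ry": 0,"rz": -1.7,"hand": 1},
  ],
  force=50,
)

```text
clock: 9.7
tcp_pos: [0.4252, -0.2852, 0.0105]
orientation: [0.001, 0.545, 0.838, -0.0]
wrist_force: [-0.4, -0.2, 6.1]
finger_gap: 0.0286
```

Run:
```python
from h import *
go(483,-92.4,100,8.2)
```

```text
t 9.7 tcp [ 425.2 -285.2   10.5] gap 28.6 j6 0.41 F [-0.4 -0.2  6.1]
 -> shift [152.6 131.1 -89.7] rot [ 0.06  0.11 15.7 ]
```

Request:
arm_command(
  motion=[
    {"x": 0,"y": 0,"z": -50,"rx": 0,"ry": 0,"rz": 0,"hand": 1},
    {"x": 0,"y": 0,"z": -90,"rx": 0,"ry": 0,"rz": 0,"hand": 1},
    {"x": 45,"y": 40,"z": -90,"rx": 0,"ry": 0,"rz": 5,"hand": 1},
    {"x": 85,"y": 75,"z": -90,"rx": 0,"ry": 0,"rz": 10,"hand": 1},
    {"x": 125,"y": 108,"z": -90,"rx": 0,"ry": 0,"rz": 14,"hand": 1},
    {"x": 152,"y": 131,"z": -90,"rx": 0,"ry": 0,"rz": 15.7,"hand": 1},
    {"x": 152,"y": 131,"z": -90,"rx": 0,"ry": 0,"rz": 15.7,"hand": 1},
    {"x": 152,"y": 131,"z": -90,"rx": 0,"ry": 0,"rz": 15.7,"hand": 1},
    {"x": 152,"y": 131,"z": -90,"rx": 0,"ry": 0,"rz": 15.7,"hand": 1},
  ],
)

```text
clock: 10.82
tcp_pos: [0.4824, -0.0933, 0.0992]
orientation: [-0.0, 0.655, 0.755, -0.0]
wrist_force: [1.2, 0.2, -2.9]
finger_gap: 0.0286
```

Run:
```python
from h import *
p,W=look('wrist','w6',['plane','tray_plane'],show=1)
m=finder.masks_of(p,'plane')[0];q=W[m['region']];q=q[~np.isnan(q[:,0])];z=q[:,2]
print(np.percentile(z,[2,20,40,60,80,98]),rect(q[z>.09][:,:2]))
go(483,-92.4,15,8.2)
```

```text
plane 0.84 [280. 263.] rgb [125  99  62] ztop 130.7 top (array([482.2, -92.4]), array([11. , 19.8]), np.float32(8.6))
tray_plane 0.82 [279. 168.] rgb [103  79  64] ztop 10.2 top (array([481.2, -80.5]), array([62.7, 83.7]), np.float32(98.2))
[0.09565143 0.11134586 0.11211811 0.11894636 0.12258785 0.13127507] (array([482. , -92.2]), array([30.3, 76.1]), np.float32(97.9))
t 11.03 tcp [482.5 -93.2  99.3] gap 29.1 j6 1.07 F [ 0.3 -0.2 -2.8]
 -> shift [ 0.7  0.6 84.3] rot [-0.    0.   -0.08]
```

View pics/w6.png

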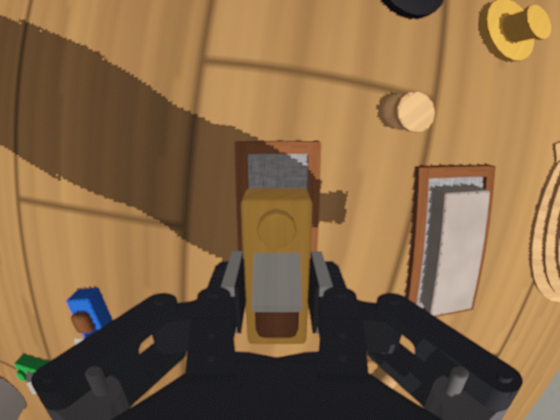

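Request:
arm_command(
  motion=[
    {"x": 0.5,"y": 0.5,"z": 40,"rx": 0,"ry": 0,"rz": 0,"hand": 1},
    {"x": 0.5,"y": 0.5,"z": 70,"rx": 0,"ry": 0,"rz": 0,"hand": 1},
    {"x": 0.5,"y": 0.5,"z": 81,"rx": 0,"ry": 0,"rz": 0,"hand": 1},
    {"x": 0.5,"y": 0.5,"z": 83.5,"rx": 0,"ry": 0,"rz": 0,"hand": 1},
    {"x": 0.5,"y": 0.5,"z": 83.5,"rx": 0,"ry": 0,"rz": 0,"hand": 1},
    {"x": 0.5,"y": 0.5,"z": 83.5,"rx": 0,"ry": 0,"rz": 0,"hand": 1},
  ],
)

```text
clock: 11.78
tcp_pos: [0.4841, -0.0923, 0.0169]
orientation: [0.001, 0.655, 0.756, 0.0]
wrist_force: [-0.1, -0.2, -2.3]
finger_gap: 0.0287
```

Run:
```python
from h import *
go(483,-92.4,15,8.2)
```

```text
t 11.78 tcp [484.1 -92.3  16.9] gap 28.7 j6 1.08 F [-0.1 -0.2 -2.3]
 -> shift [ 0.  -1.2  1.9] rot [0.12 0.06 0.  ]
```

Request:
arm_command(
  motion=[
    {"x": 0,"y": -0.5,"z": 1.5,"rx": 0,"ry": 0,"rz": 0,"hand": 1},
    {"x": 0,"y": -0.5,"z": 1.5,"rx": 0,"ry": 0,"rz": 0,"hand": 1},
    {"x": 0,"y": -0.5,"z": 1.5,"rx": 0,"ry": 0,"rz": 0,"hand": -0.3},
    {"x": 0,"y": -0.5,"z": 1.5,"rx": 0,"ry": 0,"rz": 0,"hand": -0.3},
    {"x": 0,"y": -0.5,"z": 1.5,"rx": 0,"ry": 0,"rz": 0,"hand": -0.3},
    {"x": 0,"y": -0.5,"z": -30,"rx": 0,"ry": 0,"rz": 0,"hand": -0.5},
    {"x": 0,"y": -0.5,"z": -80,"rx": 0,"ry": 0,"rz": 0,"hand": -1},
    {"x": 0,"y": -0.5,"z": -130,"rx": 0,"ry": 0,"rz": 0,"hand": -1},
    {"x": 0,"y": -0.5,"z": -130,"rx": 0,"ry": 0,"rz": 0,"hand": -1},
  ],
)

```text
clock: 12.9
tcp_pos: [0.4856, -0.093, 0.1502]
orientation: [0.004, 0.655, 0.756, 0.002]
wrist_force: [-0.3, -0.3, -1.1]
finger_gap: 0.0853
```

Run:
```python
from h import *
p,W=look('wrist','w7',['plane','tray_plane','weight'],show=2)
m=finder.masks_of(p,'plane')[0];q=W[m['region']];q=q[~np.isnan(q[:,0])];z=q[:,2]
print(np.percentile(z,[2,20,40,60,80,98]),rect(q[z>.02][:,:2]))
go(605,-300,160,-18)
go(654.5,97.3,130,10)
```

```text
plane 0.91 [274. 196.] rgb [113  88  53] ztop 46.0 top (array([482.6, -91.3]), array([10.7, 19.1]), np.float32(7.4))
plane 0.78 [106. 289.] rgb [ 58  71 108] ztop 40.9 top (array([ 321.5, -229.2]), array([ 5.1, 20.9]), np.float32(20.1))
tray_plane 0.88 [291. 187.] rgb [98 70 53] ztop 10.3 top (array([482.8, -92.2]), array([ 62.7, 108.5]), np.float32(97.9))
weight 0.94 [389.  11.] rgb [35 32 32] ztop 47.2 top (array([560.9,  90.5]), array([ 3.6, 17.5]), np.float32(14.6))
weight 0.77 [475.  35.] rgb [174 134  60] ztop 50.0 top (array([653.9,  96.5]), array([27.2, 27.6]), np.float32(50.1))
[0.0089841  0.02661322 0.02741812 0.03390418 0.03778759 0.04652775] (array([482.3, -90.6]), array([30.1, 76.3]), np.float32(98.0))
t 13.15 tcp [481.6 -91.6 144.4] gap 85.5 j6 1.08 F [-0.7 -1.1 -0.6]
 -> shift [-223.8   92.4  -16.1] rot [-0.15 -0.04 26.2 ]
t 13.15 tcp [481.6 -91.6 144.4] gap 85.5 j6 1.08 F [-0.7 -1.1 -0.6]
 -> shift [162.3 198.1  14.1] rot [-0.13 -0.07 -1.8 ]
```

View pics/w7.png

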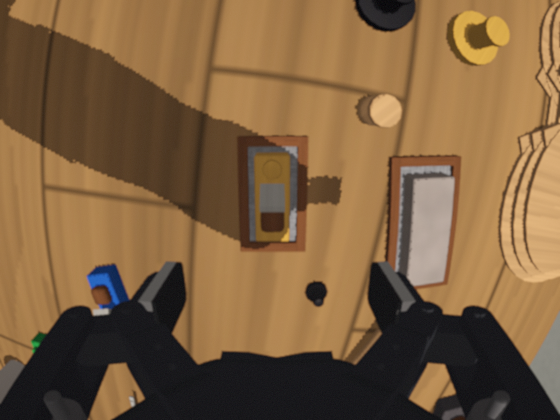

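Plane is in its tray, off by about 1 mm. Next I move above the brass weight, with the gripper only part open.

Request:
arm_command(
  motion=[
    {"x": 50,"y": 60,"z": 10,"rx": 0,"ry": 0,"rz": 0,"hand": -0.3},
    {"x": 90,"y": 108,"z": 10,"rx": 0,"ry": 0,"rz": 0,"hand": -0.3},
    {"x": 162,"y": 198,"z": 10,"rx": 0,"ry": 0,"rz": 0,"hand": -0.3},
    {"x": 162,"y": 198,"z": 10,"rx": 0,"ry": 0,"rz": 0,"hand": -0.3},
    {"x": 162,"y": 198,"z": 10,"rx": 0,"ry": 0,"rz": 0,"hand": -0.3},
    {"x": 162,"y": 198,"z": 10,"rx": 0,"ry": 0,"rz": 0,"hand": -0.3},
    {"x": 162,"y": 198,"z": 10,"rx": 0,"ry": 0,"rz": 0,"hand": -0.3},
  ],
)

```text
clock: 14.02
tcp_pos: [0.6542, 0.0955, 0.1353]
orientation: [-0.001, 0.655, 0.755, -0.001]
wrist_force: [-0.0, 0.6, 0.3]
finger_gap: 0.0555
```

Run:
```python
from h import *
p,W=look('wrist','w8',['weight','tray_mallet','tray_weight'],show=3)
go(654.2,97,20,8)
```

```text
weight 0.85 [278. 201.] rgb [126  92  40] ztop 50.0 top (array([655. ,  97.2]), array([26.7, 27.5]), np.float32(97.1))
weight 0.68 [169. 181.] rgb [19 17 18] ztop 49.9 top (array([558.5, 103.3]), array([27.3, 27.7]), np.float32(87.4))
tray_mallet 0.57 [ 94. 314.] rgb [118  87  41] ztop 199.5 top (array([597.4,  97.8]), array([ 2.1, 12.3]), np.float32(173.2))
tray_weight 0.6 [78. 10.] rgb [109  71  47] ztop 10.8 top (array([425.9, 256.3]), array([26.5, 95.5]), np.float32(173.6))
tray_weight 0.2 [227. 342.] rgb [111 100  94] ztop 27.6 top (array([623.6,  16.7]), array([ 39.6, 172.1]), np.float32(94.0))
t 14.22 tcp [655.1  95.5 136.4] gap 55.7 j6 1.45 F [-0.1 -0.  -1. ]
 -> shift [  1.6  -0.7 116.4] rot [0.03 0.01 0.11]
```

View pics/w8.png

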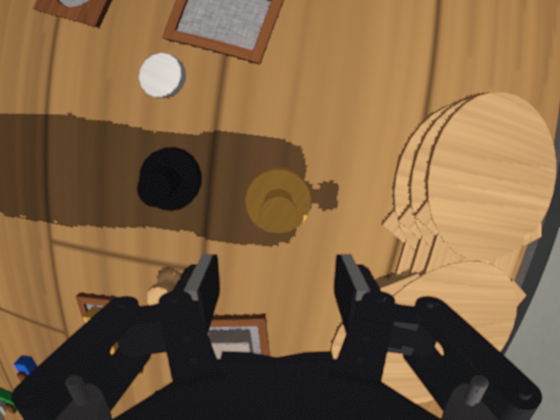

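Run:
```python
from h import *
W=np.load('w7.npz')['W'].reshape(-1,3)
for x0 in range(680,760,20):
    q=W[(W[:,0]>x0/1e3)&(W[:,0]<(x0+20)/1e3)&(W[:,1]>.04)&(W[:,1]<.16)]
    print(x0,len(q),q[:,2].max() if len(q) else None)
go(655,97.2,20,8)
```

```text
680 928 0.014154497333775185
700 1272 0.0017017214538512545
720 1243 0.0016249543579941416
740 1301 0.00767103084090863
t 14.22 tcp [655.1  95.5 136.4] gap 55.7 j6 1.45 F [-0.1 -0.  -1. ]
 -> shift [1.700e+00 1.000e-01 1.164e+02] rot [0.03 0.01 0.11]
```

Request:
arm_command(
  motion=[
    {"x": 1.5,"y": 0,"z": 50,"rx": 0,"ry": 0,"rz": 0,"hand": -0.3},
    {"x": 1.5,"y": 0,"z": 60,"rx": 0,"ry": 0,"rz": 0,"hand": -0.3},
    {"x": 1.5,"y": 0,"z": 60,"rx": 0,"ry": 0,"rz": 0,"hand": -0.3},
  ],
)

```text
clock: 14.6
tcp_pos: [0.6545, 0.0978, 0.0756]
orientation: [-0.001, 0.655, 0.756, -0.001]
wrist_force: [0.4, -1.3, -0.2]
finger_gap: 0.0558
```

Request:
arm_command(
  motion=[
    {"x": 0,"y": 0.5,"z": 40,"rx": 0,"ry": 0,"rz": 0,"hand": -0.3},
    {"x": 0,"y": 0.5,"z": 55,"rx": 0,"ry": 0,"rz": 0,"hand": -0.3},
    {"x": 0,"y": 0.5,"z": 55,"rx": 0,"ry": 0,"rz": 0,"hand": -0.3},
    {"x": 0,"y": 0.5,"z": 55,"rx": 0,"ry": 0,"rz": 0,"hand": 1},
    {"x": 0,"y": 0.5,"z": 55,"rx": 0,"ry": 0,"rz": 0,"hand": 1},
    {"x": 0,"y": 0.5,"z": 55,"rx": 0,"ry": 0,"rz": 0,"hand": 1},
    {"x": 0,"y": 0.5,"z": 55,"rx": 0,"ry": 0,"rz": 0,"hand": 1},
    {"x": 0,"y": 0.5,"z": 55,"rx": 0,"ry": 0,"rz": 0,"hand": 1},
    {"x": 0,"y": 0.5,"z": 55,"rx": 0,"ry": 0,"rz": 0,"hand": 1},
  ],
  force=50,
)

```text
clock: 15.72
tcp_pos: [0.6565, 0.0982, 0.0226]
orientation: [0.001, 0.655, 0.756, 0.001]
wrist_force: [-2.3, -0.0, 6.1]
finger_gap: 0.0254
```

Run:
```python
from h import *
go(437,270,110,8)
```

```text
t 15.72 tcp [656.5  98.2  22.6] gap 25.4 j6 1.46 F [-2.3 -0.   6.1]
 -> shift [ 201.3 -192.6  -87.9] rot [0.12 0.02 0.2 ]
```

Request:
arm_command(
  motion=[
    {"x": 0,"y": 0,"z": -50,"rx": 0,"ry": 0,"rz": 0,"hand": 1},
    {"x": 0,"y": 0,"z": -90,"rx": 0,"ry": 0,"rz": 0,"hand": 1},
    {"x": 44,"y": -42,"z": -90,"rx": 0,"ry": 0,"rz": 0,"hand": 1},
    {"x": 88,"y": -84,"z": -90,"rx": 0,"ry": 0,"rz": 0,"hand": 1},
    {"x": 132,"y": -126,"z": -90,"rx": 0,"ry": 0,"rz": 0,"hand": 1},
    {"x": 170,"y": -165,"z": -90,"rx": 0,"ry": 0,"rz": 0,"hand": 1},
    {"x": 201,"y": -193,"z": -90,"rx": 0,"ry": 0,"rz": 0,"hand": 1},
    {"x": 201,"y": -193,"z": -90,"rx": 0,"ry": 0,"rz": 0,"hand": 1},
    {"x": 201,"y": -193,"z": -90,"rx": 0,"ry": 0,"rz": 0,"hand": 1},
  ],
)

```text
clock: 16.85
tcp_pos: [0.4365, 0.2697, 0.111]
orientation: [0.0, 0.655, 0.756, 0.0]
wrist_force: [0.8, 0.2, -3.8]
finger_gap: 0.0257
```

Run:
```python
from h import *
p,W=look('wrist','w9',['weight','tray_weight','tray_mallet'],show=2)
go(437,295,27,8)
```

```text
weight 0.81 [275. 255.] rgb [135 100  46] ztop 138.7 top (array([436.4, 268.9]), array([25.5, 28. ]), np.float32(97.7))
weight 0.55 [377. 373.] rgb [29 27 29] ztop 22.8 top (array([562. , 114.3]), array([ 1.8, 10.1]), np.float32(155.8))
tray_weight 0.71 [279. 167.] rgb [108  84  70] ztop 10.2 top (array([435.7, 295.1]), array([92.3, 92.8]), np.float32(72.8))
tray_mallet 0.9 [448. 208.] rgb [145 114  94] ztop 10.1 top (array([593.8, 290.3]), array([ 90.1, 148.7]), np.float32(79.6))
t 17.05 tcp [437.  269.  110.8] gap 25.4 j6 1.82 F [ 0.5  0.6 -3.2]
 -> shift [25.8  3.6 83.8] rot [0.02 0.   0.11]
```

View pics/w9.png

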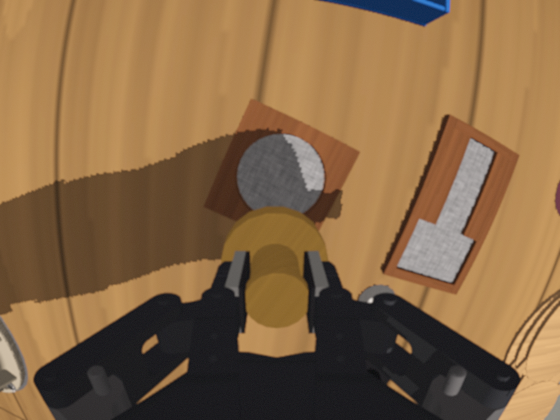

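Request:
arm_command(
  motion=[
    {"x": 26,"y": 3,"z": 0,"rx": 0,"ry": 0,"rz": 0,"hand": 1},
    {"x": 26,"y": 3,"z": 0,"rx": 0,"ry": 0,"rz": 0,"hand": 1},
    {"x": 26,"y": 3,"z": 40,"rx": 0,"ry": 0,"rz": 0,"hand": 1},
    {"x": 26,"y": 3,"z": 70,"rx": 0,"ry": 0,"rz": 0,"hand": 1},
    {"x": 26,"y": 3,"z": 81,"rx": 0,"ry": 0,"rz": 0,"hand": 1},
    {"x": 26,"y": 3,"z": 83,"rx": 0,"ry": 0,"rz": 0,"hand": 1},
    {"x": 26,"y": 3,"z": 83,"rx": 0,"ry": 0,"rz": 0,"hand": 1},
    {"x": 26,"y": 3,"z": 83,"rx": 0,"ry": 0,"rz": 0,"hand": 1},
  ],
)

```text
clock: 18.05
tcp_pos: [0.4363, 0.2962, 0.029]
orientation: [0.001, 0.655, 0.756, 0.001]
wrist_force: [-0.1, 0.0, -2.8]
finger_gap: 0.0259
```

Run:
```python
from h import *
go(436.3,295.2,26,8)
```

```text
t 18.05 tcp [436.3 296.2  29. ] gap 25.9 j6 1.87 F [-0.1  0.  -2.8]
 -> shift [-0.9 -0.2  3. ] rot [ 0.13 -0.04  0.2 ]
```

Request:
arm_command(
  motion=[
    {"x": -0.5,"y": 0,"z": 2.5,"rx": 0,"ry": 0,"rz": 0,"hand": 1},
    {"x": -0.5,"y": 0,"z": 2.5,"rx": 0,"ry": 0,"rz": 0,"hand": 1},
    {"x": -0.5,"y": 0,"z": 2.5,"rx": 0,"ry": 0,"rz": 0,"hand": 1},
    {"x": -0.5,"y": 0,"z": 2.5,"rx": 0,"ry": 0,"rz": 0,"hand": -0.3},
    {"x": -0.5,"y": 0,"z": 2.5,"rx": 0,"ry": 0,"rz": 0,"hand": -0.3},
    {"x": -0.5,"y": 0,"z": 2.5,"rx": 0,"ry": 0,"rz": 0,"hand": -0.3},
    {"x": -0.5,"y": 0,"z": -40,"rx": 0,"ry": 0,"rz": 0,"hand": -0.5},
    {"x": -0.5,"y": 0,"z": -90,"rx": 0,"ry": 0,"rz": 0,"hand": -1},
    {"x": -0.5,"y": 0,"z": -140,"rx": 0,"ry": 0,"rz": 0,"hand": -1},
    {"x": -0.5,"y": 0,"z": -140,"rx": 0,"ry": 0,"rz": 0,"hand": -1},
  ],
)

```text
clock: 19.3
tcp_pos: [0.4382, 0.2966, 0.1722]
orientation: [0.002, 0.655, 0.756, 0.004]
wrist_force: [0.6, -0.1, 0.2]
finger_gap: 0.0853
```

Run:
```python
from h import *
p,W=look('wrist','w10',['weight','tray_weight','tray_mallet'],show=2)
d=np.load('m_side.npz');Ws=np.load('side0.npz')['W']
q=Ws[d['mallet_0']];q=q[q[:,2]>.027];print('head',rect(q[:,:2]))
p,W=look('side','d10',['mallet'],show=1)
m=finder.masks_of(p,'mallet')[0]['region'];q=W[m]
for lo in (.005,.012,.02,.027,.03):print(lo,rect(q[q[:,2]>lo][:,:2]))
go(605,-310,160,-18)
```

```text
weight 0.88 [348. 348.] rgb [27 24 23] ztop 32.7 top (array([505.2, 213.6]), array([ 10.6, 229.9]), np.float32(117.2))
weight 0.75 [534. 206.] rgb [174 103 119] ztop 49.5 top (array([756.9, 333.7]), array([25.4, 26.2]), np.float32(105.5))
tray_weight 0.73 [281. 168.] rgb [90 60 42] ztop 10.5 top (array([435.8, 295.5]), array([93.1, 93.1]), np.float32(72.9))
tray_mallet 0.62 [416. 215.] rgb [135 106  88] ztop 10.2 top (array([558.3, 297.3]), array([148.2, 162.5]), np.float32(168.9))
head (array([ 607.5, -279.9]), array([ 53.7, 107.9]), np.float32(71.8))
mallet 0.8 [365. 280.] rgb [164 119  76] ztop 34.4 top (array([ 596. , -314.5]), array([33.6, 53.6]), np.float32(160.2))
0.005 (array([ 610.3, -277.3]), array([ 55.1, 118.2]), np.float32(69.2))
0.012 (array([ 610.3, -277.3]), array([ 55.1, 118.2]), np.float32(69.2))
0.02 (array([ 610.1, -277.1]), array([ 54.9, 118.1]), np.float32(70.0))
0.027 (array([ 609.7, -279. ]), array([ 54.7, 111.7]), np.float32(69.7))
0.03 (array([ 596. , -314.5]), array([33.6, 53.6]), np.float32(160.2))
t 19.65 tcp [434.5 294.8 166.3] gap 85.3 j6 1.87 F [-0.3 -0.5  0.2]
 -> shift [-623.    82.5    6.6] rot [-0.14  0.09 26.2 ]
```

View pics/w10.png

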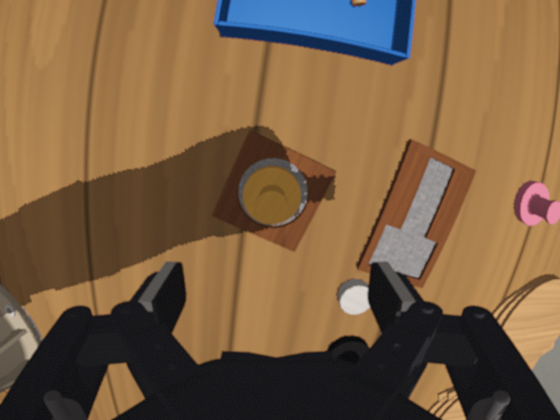

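Weight is in its round recess (272,194). Now I travel to the mallet.

Request:
arm_command(
  motion=[
    {"x": -60,"y": 8,"z": 0,"rx": 0,"ry": 0,"rz": 4,"hand": -1},
    {"x": -120,"y": 16,"z": 0,"rx": 0,"ry": 0,"rz": 9,"hand": -1},
    {"x": -180,"y": 24,"z": 0,"rx": 0,"ry": 0,"rz": 14,"hand": -1},
    {"x": -240,"y": 32,"z": 0,"rx": 0,"ry": 0,"rz": 20,"hand": -1},
    {"x": -300,"y": 40,"z": 0,"rx": 0,"ry": 0,"rz": 25,"hand": -1},
    {"x": -360,"y": 48,"z": 0,"rx": 0,"ry": 0,"rz": 28,"hand": -1},
    {"x": -420,"y": 56,"z": 0,"rx": 0,"ry": 0,"rz": 28,"hand": -1},
    {"x": -480,"y": 64,"z": 0,"rx": 0,"ry": 0,"rz": 28,"hand": -1},
    {"x": -540,"y": 72,"z": 0,"rx": 0,"ry": 0,"rz": 28,"hand": -1},
    {"x": -600,"y": 80,"z": 0,"rx": 0,"ry": 0,"rz": 28,"hand": -1},
  ],
)

```text
clock: 20.9
tcp_pos: [0.6001, -0.289, 0.1667]
orientation: [-0.001, 0.818, 0.575, -0.0]
wrist_force: [0.9, 0.9, 0.7]
finger_gap: 0.0854
```

Run:
```python
from h import *
go(598,-312,150,-20)
```

```text
t 20.9 tcp [ 600.1 -289.   166.7] gap 85.4 j6 1.35 F [0.9 0.9 0.7]
 -> shift [-22.4   5.8  16.6] rot [-0.08 -0.03  0.19]
```

Request:
arm_command(
  motion=[
    {"x": -22,"y": 6,"z": 0,"rx": 0,"ry": 0,"rz": 0,"hand": -1},
    {"x": -22,"y": 6,"z": 0,"rx": 0,"ry": 0,"rz": 0,"hand": -1},
    {"x": -22,"y": 6,"z": 0,"rx": 0,"ry": 0,"rz": 0,"hand": -1},
  ],
)

```text
clock: 21.28
tcp_pos: [0.5978, -0.3084, 0.1674]
orientation: [-0.001, 0.818, 0.575, -0.0]
wrist_force: [-0.7, -0.1, 0.9]
finger_gap: 0.0855
```

Run:
```python
from h import *
p,W=look('wrist','w11',['mallet'],show=2)
m=finder.masks_of(p,'mallet')[0]['region'];q=W[m]
for lo in (.005,.012,.02,.027,.029):print(lo,rect(q[q[:,2]>lo][:,:2]))
go(598,-312,8,-20)
```

```text
Traceback (most recent call last):
IndexError: list index out of range
```

View pics/w11.png

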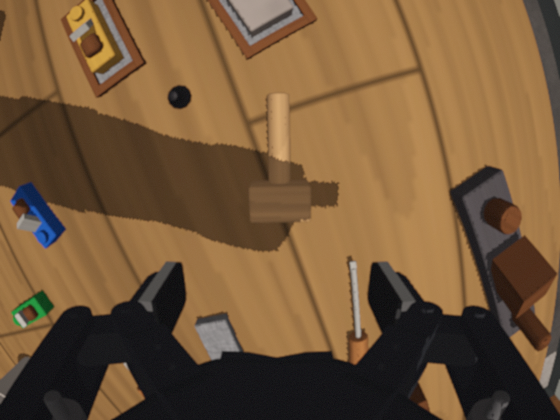

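Run:
```python
from h import *
W=np.load('w11.npz')['W'][85:230,240:320].reshape(-1,3)
for lo in (.010,.02,.029):print(lo,rect(W[W[:,2]>lo][:,:2]))
go(597,-312,8,-20)
```

```text
0.01 (array([ 611.3, -275.2]), array([ 56.2, 116.1]), np.float32(70.9))
0.02 (array([ 611.8, -275.5]), array([ 56.4, 115.6]), np.float32(70.0))
0.029 (array([ 598.1, -313.6]), array([33.7, 55.3]), np.float32(160.0))
t 21.43 tcp [ 598.4 -308.1  168.2] gap 85.3 j6 1.32 F [-0.2 -0.   1.3]
 -> shift [ -4.2  -0.  160.2] rot [-0.   -0.01  0.31]
```

Run:
```python
from h import *
go(599.6,-309,8,-20)
```

```text
t 21.43 tcp [ 598.4 -308.1  168.2] gap 85.3 j6 1.32 F [-0.2 -0.   1.3]
 -> shift [ -0.5   1.4 160.2] rot [-0.   -0.01  0.31]
```

Request:
arm_command(
  motion=[
    {"x": 0,"y": 0.8,"z": 50,"rx": 0,"ry": 0,"rz": 0,"hand": -1},
    {"x": 0,"y": 0.8,"z": 100,"rx": 0,"ry": 0,"rz": 0,"hand": -1},
    {"x": 0,"y": 0.8,"z": 140,"rx": 0,"ry": 0,"rz": 0,"hand": -1},
    {"x": 0,"y": 0.8,"z": 159,"rx": 0,"ry": 0,"rz": 0,"hand": -1},
    {"x": 0,"y": 0.8,"z": 159,"rx": 0,"ry": 0,"rz": 0,"hand": -1},
    {"x": 0,"y": 0.8,"z": 159,"rx": 0,"ry": 0,"rz": 0,"hand": 1},
    {"x": 0,"y": 0.8,"z": 159,"rx": 0,"ry": 0,"rz": 0,"hand": 1},
    {"x": 0,"y": 0.8,"z": 159,"rx": 0,"ry": 0,"rz": 0,"hand": 1},
    {"x": 0,"y": 0.8,"z": 159,"rx": 0,"ry": 0,"rz": 0,"hand": 1},
    {"x": 0,"y": 0.8,"z": 159,"rx": 0,"ry": 0,"rz": 0,"hand": 1},
  ],
  force=60,
)

```text
clock: 22.68
tcp_pos: [0.6005, -0.3108, 0.0112]
orientation: [0.002, 0.818, 0.575, 0.001]
wrist_force: [-0.8, 0.9, 6.3]
finger_gap: 0.055
```

Run:
```python
from h import *
go(590,230,130,-10.4)
```

```text
t 22.68 tcp [ 600.5 -310.8   11.2] gap 55.0 j6 1.32 F [-0.8  0.9  6.3]
 -> shift [ 505.3 -192.5 -119.8] rot [ 0.22  0.05 -9.39]
```

Request:
arm_command(
  motion=[
    {"x": 0,"y": 0,"z": -50,"rx": 0,"ry": 0,"rz": 0,"hand": 1},
    {"x": 0,"y": 0,"z": -100,"rx": 0,"ry": 0,"rz": 0,"hand": 1},
    {"x": 30,"y": -11,"z": -120,"rx": 0,"ry": 0,"rz": -1,"hand": 1},
    {"x": 80,"y": -30,"z": -120,"rx": 0,"ry": 0,"rz": -2,"hand": 1},
    {"x": 130,"y": -49,"z": -120,"rx": 0,"ry": 0,"rz": -4,"hand": 1},
    {"x": 180,"y": -68,"z": -120,"rx": 0,"ry": 0,"rz": -5,"hand": 1},
    {"x": 230,"y": -87,"z": -120,"rx": 0,"ry": 0,"rz": -6,"hand": 1},
    {"x": 280,"y": -106,"z": -120,"rx": 0,"ry": 0,"rz": -7,"hand": 1},
    {"x": 330,"y": -125,"z": -120,"rx": 0,"ry": 0,"rz": -8,"hand": 1},
    {"x": 370,"y": -141,"z": -120,"rx": 0,"ry": 0,"rz": -9.4,"hand": 1},
  ],
)

```text
clock: 23.92
tcp_pos: [0.5913, 0.0878, 0.129]
orientation: [0.0, 0.768, 0.641, 0.0]
wrist_force: [-0.2, -0.3, -1.9]
finger_gap: 0.0548
```

Run:
```python
from h import *
go(587,253.4,120,-10.4)
```

```text
t 23.93 tcp [591.3  87.8 129. ] gap 54.8 j6 1.76 F [-0.2 -0.3 -1.9]
 -> shift [162.2 -33.8   9. ] rot [ 0.01 -0.01  0.09]
```

Request:
arm_command(
  motion=[
    {"x": 50,"y": -10,"z": 0,"rx": 0,"ry": 0,"rz": 0,"hand": 1},
    {"x": 100,"y": -21,"z": 0,"rx": 0,"ry": 0,"rz": 0,"hand": 1},
    {"x": 140,"y": -29,"z": 0,"rx": 0,"ry": 0,"rz": 0,"hand": 1},
    {"x": 160,"y": -33,"z": 0,"rx": 0,"ry": 0,"rz": 0,"hand": 1},
    {"x": 160,"y": -33,"z": 0,"rx": 0,"ry": 0,"rz": 0,"hand": 1},
    {"x": 160,"y": -33,"z": 0,"rx": 0,"ry": 0,"rz": 0,"hand": 1},
  ],
)

```text
clock: 24.68
tcp_pos: [0.5882, 0.248, 0.1287]
orientation: [0.0, 0.769, 0.64, -0.0]
wrist_force: [0.4, -0.5, -2.4]
finger_gap: 0.0546
```

Run:
```python
from h import *
p,W=look('wrist','w12',['mallet','tray_mallet'],show=2)
q=W[(W[...,2]>.10)&(W[...,2]<.16)]
V=W[60:330,200:350].reshape(-1,3);V=V[(V[:,2]>.105)&(V[:,2]<.16)]
print(np.percentile(V[:,2],[5,50,95]))
p2,W2=look('side','d12',['mallet','tray_mallet'],show=1)
go(587,253.4,20,-10.4)
```

```text
mallet 0.74 [275. 248.] rgb [143 109  73] ztop 149.3 top (array([587.2, 245. ]), array([34.4, 55.8]), np.float32(170.5))
tray_mallet 0.59 [249. 148.] rgb [121  81  56] ztop 10.4 top (array([593.9, 290.7]), array([ 88.7, 147.6]), np.float32(79.3))
[0.13396569 0.1427814  0.14948973]
mallet 0.71 [266. 116.] rgb [95 69 46] ztop 152.3 top (array([585.9, 239.8]), array([34.3, 49.5]), np.float32(165.9))
tray_mallet 0.93 [263. 140.] rgb [86 64 50] ztop 13.3 top (array([591.4, 282.5]), array([ 87.8, 158.5]), np.float32(79.8))
t 24.98 tcp [588.4 248.1 128.9] gap 54.8 j6 2.03 F [ 0.2 -0.  -2.6]
 -> shift [  4.9  -2.4 108.9] rot [ 0.01  0.   -0.08]
```

View pics/w12.png

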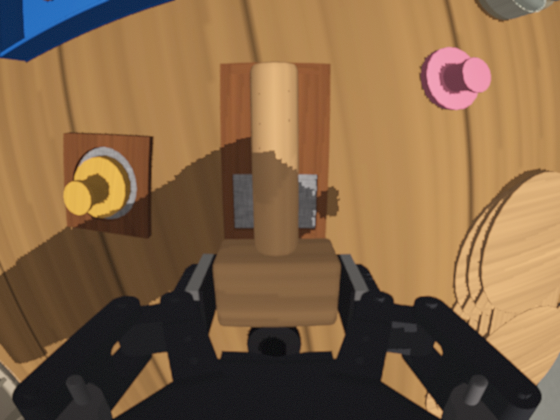

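View pics/d12.png

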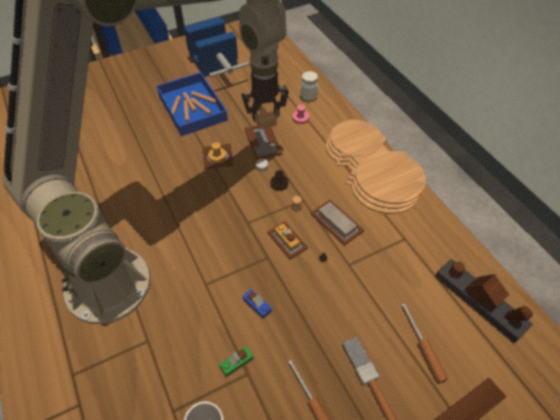

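Run:
```python
from h import *
W=np.load('w12.npz')['W']
for r in (70,100,150,200,230,250,280,310):
    print(r,np.round(np.nanmedian(W[r-2:r+3,268:282].reshape(-1,3),0)*1000,1))
V=W[60:330,200:350].reshape(-1,3);V=V[(V[:,2]>.11)&(V[:,2]<.16)]
print(rect(V[:,:2]))
```

```text
70 [603.6 337.9 142.4]
100 [601.5 326.1 142.3]
150 [597.8 306.7 142.3]
200 [594.1 286.6 142.4]
230 [591.7 273.9 142.1]
250 [590.  264.8 142.2]
280 [588.  253.8 148.6]
310 [585.1 238.6 148.5]
(array([594.3, 284.9]), array([ 67.6, 115.5]), np.float32(79.6))
```

Request:
arm_command(
  motion=[
    {"x": 5.3,"y": -1,"z": 50,"rx": 0,"ry": 0,"rz": 0,"hand": 1},
    {"x": 5.3,"y": -1,"z": 90,"rx": 0,"ry": 0,"rz": 0,"hand": 1},
    {"x": 5.3,"y": -1,"z": 107,"rx": 0,"ry": 0,"rz": 0,"hand": 1},
    {"x": 5.3,"y": -1,"z": 112,"rx": 0,"ry": 0,"rz": 0,"hand": 1},
    {"x": 5.3,"y": -1,"z": 112,"rx": 0,"ry": 0,"rz": 0,"hand": 1},
    {"x": 5.3,"y": -1,"z": 112,"rx": 0,"ry": 0,"rz": 0,"hand": 1},
  ],
)

```text
clock: 25.72
tcp_pos: [0.5896, 0.2548, 0.0187]
orientation: [0.001, 0.768, 0.64, 0.001]
wrist_force: [0.2, 0.8, -2.3]
finger_gap: 0.0546
```

Run:
```python
from h import *
go(588,253.6,15.6,-10.4)
```

```text
t 25.73 tcp [589.6 254.8  18.7] gap 54.6 j6 2.04 F [ 0.2  0.8 -2.3]
 -> shift [-1.4 -1.4  3.1] rot [ 0.17 -0.08 -0.  ]
```

Request:
arm_command(
  motion=[
    {"x": -1,"y": -1,"z": 2.5,"rx": 0,"ry": 0,"rz": 0,"hand": 1},
    {"x": -1,"y": -1,"z": 2.5,"rx": 0,"ry": 0,"rz": 0,"hand": 1},
    {"x": -1,"y": -1,"z": 2.5,"rx": 0,"ry": 0,"rz": 0,"hand": 1},
    {"x": -1,"y": -1,"z": 2.5,"rx": 0,"ry": 0,"rz": 0,"hand": -1},
    {"x": -1,"y": -1,"z": 2.5,"rx": 0,"ry": 0,"rz": 0,"hand": -1},
    {"x": -1,"y": -1,"z": 2.5,"rx": 0,"ry": 0,"rz": 0,"hand": -1},
    {"x": -1,"y": -1,"z": -40,"rx": 0,"ry": 0,"rz": 0,"hand": -1},
    {"x": -1,"y": -1,"z": -90,"rx": 0,"ry": 0,"rz": 0,"hand": -1},
    {"x": -1,"y": -1,"z": -140,"rx": 0,"ry": 0,"rz": 0,"hand": -1},
    {"x": -1,"y": -1,"z": -140,"rx": 0,"ry": 0,"rz": 0,"hand": -1},
  ],
)

```text
clock: 26.98
tcp_pos: [0.59, 0.2545, 0.1622]
orientation: [0.002, 0.768, 0.64, 0.004]
wrist_force: [-0.5, -0.6, -0.3]
finger_gap: 0.0853
```

Run:
```python
from h import *
p,W=look('wrist','w13',['mallet','tray_mallet','weight','tray_weight'],show=3)
go(588,253.6,160,-10.4)
```

```text
mallet 0.97 [272. 188.] rgb [135 103  71] ztop 36.1 top (array([586.5, 250.3]), array([34.3, 56. ]), np.float32(170.5))
tray_mallet 0.78 [283. 138.] rgb [116  80  57] ztop 10.4 top (array([593.8, 290. ]), array([ 88.7, 148.7]), np.float32(79.4))
weight 0.95 [272. 331.] rgb [32 28 26] ztop 49.4 top (array([573.5, 182.7]), array([ 26.5, 170.1]), np.float32(78.9))
weight 0.73 [433.  88.] rgb [193 120 138] ztop 50.0 top (array([757.7, 332.9]), array([26.4, 27.4]), np.float32(135.8))
weight 0.59 [117. 187.] rgb [178 139  64] ztop 53.9 top (array([435.7, 294.8]), array([26.7, 27.3]), np.float32(59.6))
tray_weight 0.72 [140. 173.] rgb [102  68  47] ztop 10.4 top (array([435.6, 295.8]), array([92.9, 94. ]), np.float32(162.6))
t 27.23 tcp [585.9 253.3 154.9] gap 85.4 j6 2.03 F [ 0.4  0.6 -0. ]
 -> shift [ 0.7  2.  -5.1] rot [-0.17  0.09 -0.  ]
```

View pics/w13.png

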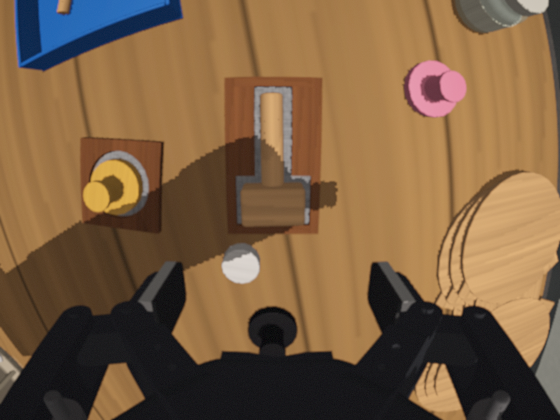

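Run:
```python
from h import *
look('scene','s14',['stone','tray_stone','plane','tray_plane'],show=3)
s=get_state();print(s['clock'],abs(s['qvel']).max())
from workcell import hand_in
print(hand_in())
```

```text
stone 0.67 [220. 228.] rgb [147 133 118] ztop 32.8 top (array([ 637. , -100.3]), array([ 46.1, 110.1]), np.float32(102.4))
tray_stone 0.73 [220. 241.] rgb [109  74  48] ztop 14.8 top (array([ 636.9, -100.1]), array([ 79.1, 146. ]), np.float32(102.0))
tray_stone 0.51 [406. 273.] rgb [181 134  50] ztop 57.2 top (array([437.1, 296.6]), array([23.1, 26.3]), np.float32(3.8))
plane 0.79 [281. 139.] rgb [ 69 100  49] ztop 42.5 top (array([ 222.9, -338.4]), array([20.2, 40.5]), np.float32(35.1))
plane 0.69 [270. 205.] rgb [153 116  60] ztop 47.3 top (array([484.4, -95.5]), array([21.1, 22.8]), np.float32(1.1))
tray_plane 0.56 [271. 214.] rgb [104  66  42] ztop 14.6 top (array([484.8, -89.4]), array([ 65.2, 109.2]), np.float32(98.8))
27.475 0.0054540967084125815
the job is handed in; nothing more can be done
None
```

View pics/s14.png

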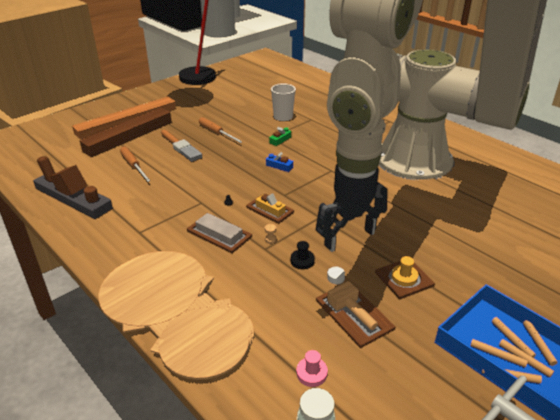

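I put the stone, brass plane, brass weight and mallet each into its own tray and released them. I handed the job in at about 27.5 s of the 106 s allowed; `hand_in` gives no verdict. I never gripped or moved the coloured look-alikes.

My last wrist-camera views put all four on the recess floor and in line with their trays:

| Thing | Distance from tray centre | Height check |
|---|---|---|
| Stone | about 1 mm | top 28.3 mm (24 mm tall, 4 mm floor) |
| Plane | about 1.5 mm | body top about 27.5 mm |
| Weight | about 1 mm | top 53.9 mm |
| Mallet | about 1 mm | head top 36.1 mm, handle in the narrow arm |

The final scene picture (stone 220,228; plane 270,205; weight 406,273; mallet around 355,310) shows all four in their trays with the fingers raised clear.

**Disagreements:**
- The scene camera reads heights about 3–4 mm too high throughout, so I relied on the wrist camera.
- The finder missed the mallet once. I located it from the depth map instead.
- It also gave a few wrong labels, which I ignored after checking the pictures.

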